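# Clip the wheel-nut bar back into its sprung holder

### The arm

A 6-joint arm with a two-finger parallel gripper is mounted at the origin on the work surface. World frame = base frame: x ahead of the robot, y to its left, z up, the work surface at z = 0. Lengths are in mm, angles in rad, forces in N, time in s.
With the tool pointing down it reaches from about 300 to 775 mm from the base axis. Payload 14.6 kg.
Tool frame: the origin (TCP) lies between the finger pads; the fingertips stand 19 mm ahead of it and the grasp point (between the pads) is the TCP; x points along the fingers, y is the direction in which the jaws open and shut, and the axes are right-handed (so a half turn about x gives the same grasp; the last joint's range is limited). The gripper opens to 94 mm and grips with 3 to 60 N. Pads are 16 mm wide; open, the fingers measure 119 mm over their backs; the gripper's body (75 mm by 177 mm) begins 78 mm behind the grasp point.
Start: joints at [1.157, 0.3, 1.521, -0, 1.321, -0.067], TCP at [186.937, 517.247, 224.446] pointing down, gripper open.
Joint ranges: [-3.03, 3.03], [-0.79, 2.21], [0.23, 2.52], [-1.04, 4.18], [0, 3.07], [-2.55, 2.55]. Speed limits (rad/s): [2.22, 2.22, 2.57, 3.14, 3.14, 3.14].

### API

Orientations are given as [roll, pitch, yaw] about the fixed x, y, z axes, in that order (R = Rz(yaw) Ry(pitch) Rx(roll)).
In Python, from cell import manip gives the robot as it stands.
- The arm moves only by the tool jog_arm, never from a script. Its argument "series" is one flat list of numbers, 7 for each row, row after row: the turn, a rotation vector about the world's x, y, z in rad, then the shift along the world's x, y, z in m, then the opening, from -1 (shut) to 1 (fully open). A call has 1 to 20 rows; each row is the pose to reach, as a shift and turn from the pose commanded when the call began; what a row does not reach only later rows make up. A row lasts 1/8 s, in which the tool goes at most 62.5 mm and 10.7 degrees, less where a joint would pass 70% of its speed; a pose out of reach is approached as far as the arm can. A call with a gripper value outside its range is refused whole. The fingers move at their own pace and stop on an object; "squeeze" is the grip in N (left out, the last holds). Time passes only in rows, so rows that repeat a pose let the fingers close. It gives the time, the measured TCP pose, the force and the opening at its end, in the units of the state.
- manip.read_state(): the state, without advancing time (a new reading comes with each control period).
- manip.camera(name): name is "scene" or "top" or "wrist"; returns a dict with "color" (480x640x3 uint8, blue, green, red), "range_z" (480x640 float32, mm along the optical axis (not along the pixel's ray), 0 where there is no reading), "fx", "fy", "cx", "cy" (pixels), "D" ([k1, k2, p1, p2, k3] as OpenCV has them; the pictures are not rectified), "pose" (4x4, takes a point from camera to world coordinates); the wrist camera has in their place "mount" (4x4, takes a point from camera to tool coordinates, whose origin is the TCP and whose axes are the tool frame's). Camera axes: x right, y down, z forward; pixel columns grow to the right and rows downward; lengths in mm; the calibration is good to about 2 mm. A picture is of the moment at which its call begins: read the wrist's pose just before it.
- manip.sign_off(): hands the job in, once; it reports no verdict.
The state is a dict: "clock": time; "joints": joint angles; "qd": joint speeds; "effort": joint torques, N m; "eef_pos": TCP position; "eef_rot": TCP orientation; "wrist_force": force on the tool from outside, world axes, zero at the start; "moment": the same for the moment, N m; "finger_gap": finger opening in mm.
Only numpy, scipy, OpenCV 4.12 (cv2) and the standard library are available. Lean on these libraries where they do the work, as an engineer would, in place of code of your own. Each camera call takes 0.05 s, during which the arm holds its last target.

### The job

Take the wheel-nut bar from its wooden cradle and snap it sideways into both spring clips of the sloping holder, with its thick head on the side of the end stop. Press it fully home in both clips, gently because the clip rail floats on soft mounts, then slide it along the clips until its head touches the stop, and let go. Leave the other things on the bench as they are.

Things in the scene. Friction and masses are not known exactly. Their poses are not given: they have to be found in the camera images.
- bar_mid (a point): Wheel-nut bar: dark steel tube, shaft 24 mm diameter, 185 mm long, about 0.3 kg, with a thicker round head (34 mm diameter, 35 mm long) at one end. Starts level in a cradle. This point: on its axis, near its centre of mass; best gripped here. y axis along the bar to the head; it may roll. Shaft from 85 mm behind this point (tail) to 65 mm ahead, head from 65 to 100 mm ahead.
- bar_head_end (a point): Centre of the flat end face of the bar's thick head, 100 mm from bar_mid.
- bar_tail_end (a point): Centre of the bar's thin tail end, 85 mm from bar_mid.
- cradle_mid (a point): Cradle: wooden plank 70 x 160 mm, 12 mm thick, with two V-notched blocks 18 mm wide, 45 mm (y) and 55 mm (-y) from this point; their tops are 43 mm above the bench. This point lies above the plank's centre, at the height of the resting bar's axis, 43 mm above the bench. The bar lies along its y axis, up to 8 mm off centre, head to +y.
- seat (a point): Where bar_mid lies when the bar is home in the clips, about 110 mm above the bench. Axes: y along the clips' common axis to the end stop; z out of the clips' mouths (up and towards the robot, 0.50 rad from vertical); x across. One clip 45 mm either side, each 16 mm long in y: 74 mm free between them for the fingers. This point sinks with the rail when it is pressed.
- clip_head (a point): Centre of the C-shaped spring clip nearer the stop, on the bar's axis, 45 mm from seat. Steel jaws on a black block: a flared mouth reaches 19 mm out (z) from this point; the lips, 9 mm out, are 19 mm apart and must spring open about 5 mm for the 24 mm shaft. The bar is home when it lies on the black block, 12 mm below its axis. Axes as seat.
- clip_tail (a point): The same for the other, equal clip, 45 mm from seat on the side away from the stop.
- stop_face (a point): Inner face of the end stop, an upright steel plate (34 mm wide, 6 mm thick, reaching 14 mm out past the bar's axis), 100 mm from seat along y; the point on the bar's axis. The bar's head belongs between it and the nearer clip, too thick to enter the clip, with 12 mm of play along y; at the end its end face touches the stop.
- rail: Steel rail (226 x 34 x 8 mm) carrying clips and stop. Origin 72 mm below seat in -z, on the wooden board when not pressed; rail top 36 mm below seat. It floats on soft damped mounts: pressed along -z it sinks up to 26 mm (about 26 N), then stops hard; springs back. Snapping in both clips takes 12 to 23 N (friction varies), so the rail sinks far first. More than 60 N from the bar damages it.
- tin_mid (a point): Bystander: white paste tin, 90 mm diameter, 65 mm high; its centre.
- weight_box: Bystander: open grey divided box, 90 x 140 x 45 mm; centre of its underside.
- wrench: Bystander: steel wrench, 190 mm long, lying flat; its origin on the underside.
- spray_bottle: Bystander: white bottle with black cap, 66 mm diameter, 190 mm high; centre of its underside.
- bar: The bar itself; origin and axes as bar_mid.
Mind the look-alikes: they are no part of the job. What is shaped like the bar but purple or red is not meant.

How it is judged:
By the outcome, as a careful person would: the job done as asked, in the order asked, and still so for the second after the job is handed in, with the robot touching nothing.
It also fails if it takes over 46 s, if anything falls off the work surface, if the arm or the gripper's body presses on something with over 40 N, if the wrist force passes 120 N, or if a joint passes its speed limit or range.

## Working session

There is one attempt and no reset: what is moved stays moved. The work goes in short steps, Python scripts to look and compute and a tool call to move; the robot and the scene stay as the last step left them, time stands still between calls to the robot, and variables do not carry over. Pictures are saved under pics/ and viewed, and the job is handed in when it is done.

Besides the shell and the picture viewer there is one more tool, called after "Emit:" as name(argument=value, ...), one argument or row to a line, values as JSON. jog_arm: Moves the arm, as the interface text tells. Its arguments: {"type":"object","properties":{"series":{"type":"array","items":{"type":"number"}},"squeeze":{"type":"number"}},"required":["series"]}

```bash
mkdir -p pics
python3 - <<'E'
from cell import manip
import cv2,numpy as np,pickle
s=manip.read_state();print({k:np.round(v,3).tolist() for k,v in s.items()})
for n in("scene","top"):
    c=manip.camera(n);pickle.dump(c,open(n+".pkl","wb"));cv2.imwrite(f"pics/{n}0.png",c["color"]);print(n,c["fx"],c["fy"],c["cx"],c["cy"],c["D"],np.round(c["pose"],3).tolist())
E
```

```text
{'clock': 0.0, 'joints': [1.157, 0.3, 1.522, 0.0, 1.321, -0.067], 'qd': [0.002, 0.001, -0.001, 0.0, 0.002, 0.001], 'effort': [-0.0, -53.181, -35.273, 0.071, 0.025, -0.0], 'eef_pos': [186.835, 517.023, 223.892], 'eef_rot': [-1.646, 1.57, -1.992], 'wrist_force': [0.436, 0.02, 0.26], 'moment': [0.021, -0.006, 0.025], 'finger_gap': 93.921}
scene 475.3761652003798 475.3761652003798 319.2326612409365 239.1234385452251 [-0.1139343  0.         0.         0.         0.       ] [[0.733, 0.53, -0.428, 1056.581], [0.681, -0.564, 0.467, -437.141], [0.006, -0.633, -0.774, 1145.701], [0.0, 0.0, 0.0, 1.0]]
top 562.7956707651666 562.7956707651666 321.99928717074397 243.95500671352193 [-0.00158037  0.          0.          0.          0.        ] [[0.02, -0.996, 0.091, 336.1], [-1.0, -0.02, 0.005, 169.453], [-0.003, -0.091, -0.996, 1726.275], [0.0, 0.0, 0.0, 1.0]]
```

View pics/scene0.png

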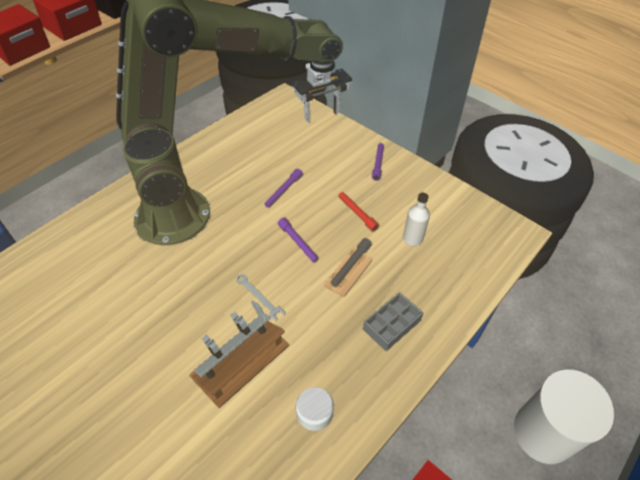

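View pics/top0.png

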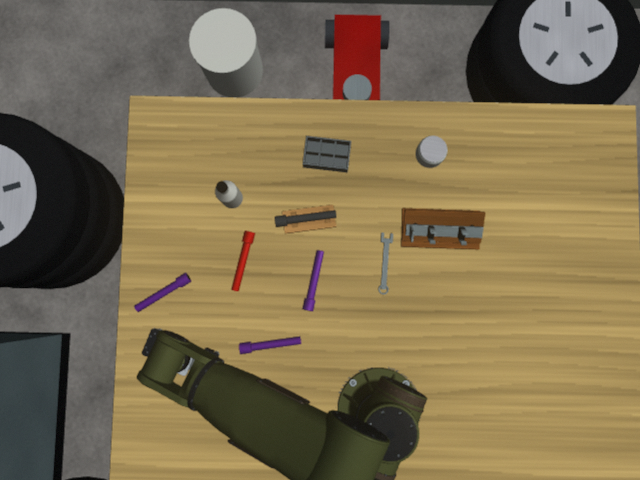

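The dark bar lies in its cradle at scene (351,262) and top (305,217). The look-alikes in the scene view are purple at (284,188), (298,240) and (378,162), and red at (358,211). Only the dark steel one in a wooden cradle fits, and I'll confirm it in crops.

Run:
```python
import cv2,numpy as np
t=cv2.imread("pics/top0.png");s=cv2.imread("pics/scene0.png")
a=cv2.resize(t[190:255,265:350],None,fx=4.5,fy=4.5,interpolation=2)
b=cv2.resize(t[195:260,395:490],None,fx=4,fy=4.5,interpolation=2)
c=cv2.resize(s[230:300,315:385],(380,300),interpolation=2)
d=cv2.resize(s[295:410,180:300],(400,300),interpolation=2)
f=lambda i:cv2.resize(i,(400,300))
cv2.imwrite("pics/crop0.png",np.vstack([np.hstack([f(a),f(b)]),np.hstack([f(c),f(d)])]))
```

```text
(no output)
```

View pics/crop0.png

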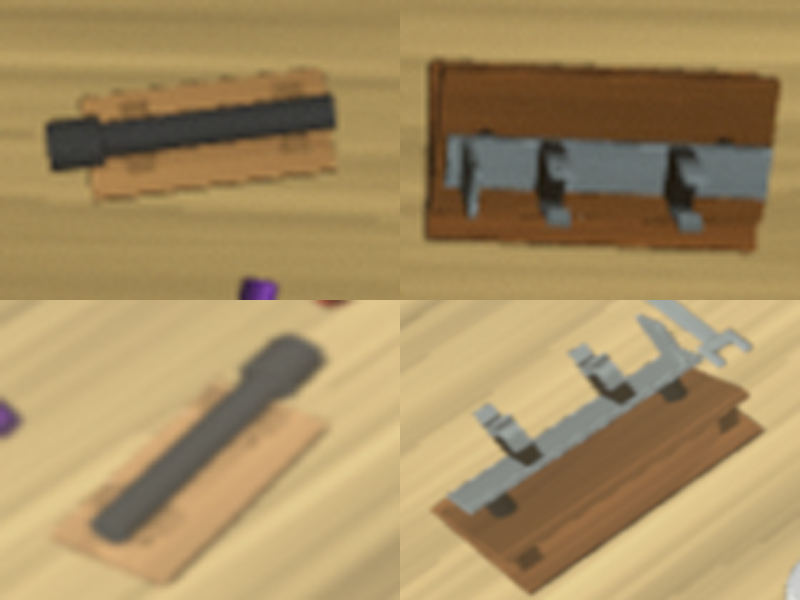

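```bash
cat > h.py <<'E'
import numpy as np,cv2
def rays(c,uv,pose=None):
    P=c["pose"] if pose is None else pose
    uv=np.asarray(uv,float).reshape(-1,1,2)
    K=np.array([[c["fx"],0,c["cx"]],[0,c["fy"],c["cy"]],[0,0,1.]])
    n=cv2.undistortPoints(uv,K,np.array(c["D"],float)).reshape(-1,2)
    d=np.c_[n,np.ones(len(n))]
    return np.asarray(P)[:3,3],d@np.asarray(P)[:3,:3].T   # point = o + range_z*d
def onplane(c,uv,p0,n,pose=None):
    o,d=rays(c,uv,pose);n=np.asarray(n,float)
    return o+d*(((np.asarray(p0)-o)@n)/(d@n))[:,None]
def cloud(c,mask,pose=None):
    v,u=np.nonzero(mask&(c["range_z"]>0));o,d=rays(c,np.c_[u,v],pose)
    return np.c_[u,v],o+d*c["range_z"][v,u][:,None]
def wpose(s,c):
    from scipy.spatial.transform import Rotation as R
    T=np.eye(4);T[:3,:3]=R.from_euler("xyz",s["eef_rot"]).as_matrix();T[:3,3]=s["eef_pos"]
    return T@np.asarray(c["mount"])
E
python3 - <<'E'
from h import *;import pickle
for n,(x0,x1,y0,y1) in (("top",(265,350,190,255)),("scene",(315,385,230,300))):
    c=pickle.load(open(n+".pkl","rb"));im=c["color"].astype(int)
    m=np.zeros(im.shape[:2],bool);m[y0:y1,x0:x1]=(im[y0:y1,x0:x1].max(2)<95)
    k,l,st,_=cv2.connectedComponentsWithStats(m.astype(np.uint8));i=1+np.argmax(st[1:,4]);m=l==i
    v,u=np.nonzero(m)
    P=onplane(c,np.c_[u,v],[0,0,48],[0,0,1])
    mu=P[:,:2].mean(0);w,V=np.linalg.eigh(np.cov((P[:,:2]-mu).T));a=V[:,1]*np.sign(V[1,1])
    t=(P[:,:2]-mu)@a;q=(P[:,:2]-mu)@np.array([-a[1],a[0]])
    print(n,m.sum(),"mu",mu,"dir",a,"yaw",np.arctan2(a[1],a[0]),"t",t.min(),t.max())
    for b in np.arange(-100,110,20):
        s=(t>b)&(t<=b+20)
        if s.any():print(b,s.sum(),q[s].min().round(1),q[s].max().round(1))
    print("tail",mu+a*t.min(),"head",mu+a*t.max())
    uv,Q=cloud(c,m);print("depth z",np.percentile(Q[:,2],[5,25,50,75,95,]),Q[:,:2].mean(0))
# holder cloud top
c=pickle.load(open("top.pkl","rb"))
m=np.zeros((480,640),bool);m[205:252,398:490]=1
uv,Q=cloud(c,m);im=c["color"][uv[:,1],uv[:,0]].astype(int)
g=(abs(im[:,0]-im[:,2])<30)&(im.max(1)>90)
print("gray",Q[g].min(0),Q[g].max(0),np.median(Q[g],0))
for r in range(206,252,4):print(r,[int(c["range_z"][r,x]) for x in range(400,490,6)])
E
```

```text
top 494 mu [567.84869894 235.86454651] dir [-0.15081964  0.9885613 ] yaw 1.7221936709396064 t -97.25869947244212 86.34272507195323
-100 42 -11.0 10.5
-80 51 -11.5 11.1
-60 50 -10.9 11.4
-40 50 -11.0 11.2
-20 50 -11.2 11.1
0 48 -10.5 10.9
20 51 -11.3 11.6
40 60 -16.1 15.2
60 69 -15.4 15.8
80 23 -15.8 14.7
tail [582.51722094 139.71836049] head [554.82652026 321.21962272]
depth z [40.72752995 48.27687817 52.15090776 55.80710896 60.20327218] [567.53021313 235.55611997]
scene 37 mu [586.38606549 187.06969228] dir [-0.14921513  0.98880476] yaw 1.7205707972350142 t -48.22089951043194 57.22581290008997
-60 3 -0.4 1.4
-40 9 -1.9 1.8
-20 7 -1.5 1.8
0 7 -1.5 1.3
20 5 -1.1 1.2
40 6 -1.2 1.1
tail [593.58135335 139.38863753] head [577.84710829 243.65484821]
depth z [44.19100532 46.80177057 49.00612305 51.47201102 52.83857398] [586.74714694 186.60061015]
gray [ 490.50853209 -316.47144127   -7.61074071] [550.46323026 -66.17728448 144.00343905] [ 531.1391608  -182.19038075   79.31656657]
206 [1740, 1740, 1740, 1746, 1748, 1741, 1736, 1744, 1745, 1742, 1748, 1742, 1742, 1739, 1739]
210 [1742, 1672, 16
[... 322 characters left out ...]
1686, 1683, 1684, 1688, 1676, 1734]
226 [1739, 1652, 1654, 1657, 1647, 1647, 1652, 1655, 1654, 1652, 1650, 1652, 1650, 1658, 1743]
230 [1733, 1664, 1620, 1659, 1656, 1610, 1655, 1655, 1654, 1660, 1618, 1620, 1658, 1648, 1731]
234 [1734, 1658, 1602, 1660, 1656, 1634, 1651, 1663, 1658, 1654, 1636, 1602, 1655, 1664, 1738]
238 [1733, 1705, 1615, 1706, 1704, 1634, 1706, 1709, 1709, 1700, 1642, 1697, 1705, 1707, 1732]
242 [1733, 1723, 1719, 1728, 1722, 1602, 1724, 1717, 1723, 1719, 1621, 1709, 1705, 1713, 1732]
246 [1731, 1723, 1726, 1715, 1716, 1722, 1719, 1721, 1726, 1716, 1722, 1722, 1717, 1729, 1733]
250 [1729, 1731, 1731, 1733, 1741, 1732, 1728, 1727, 1727, 1731, 1729, 1731, 1724, 1729, 1737]
```

Run:
```python
from h import *;import pickle
from cell import manip
from scipy.spatial.transform import Rotation as R
c=pickle.load(open("top.pkl","rb"))
print(onplane(c,[[432,235],[463,236],[447.5,235.5],[408,232],[385,262]],[0,0,110],[0,0,1]).round(1))
w=manip.camera("wrist");s=manip.read_state();print(np.round(w["mount"],3).tolist(),w["fx"])
cv2.imwrite("pics/w0.png",w["color"])
M=R.from_euler("xyz",s["eef_rot"]).as_matrix();print(M.round(3))
```

```text
[[ 516.2 -139.3  110. ]
 [ 515.1 -228.7  110. ]
 [ 515.7 -184.   110. ]
 [ 523.6  -70.   110. ]
 [ 435.5   -4.5  110. ]]
[[-0.0, -0.274, 0.962, -160.893], [1.0, -0.001, -0.0, -0.23], [0.001, 0.962, 0.274, -79.503], [0.0, 0.0, 0.0, 1.0]] 414.8047096081122
[[-0.     0.34   0.94 ]
 [-0.001  0.94  -0.34 ]
 [-1.    -0.001 -0.   ]]
```

```bash
cat >> h.py <<'E'
def Rtool(yaw,tilt):
    # yaw of bar axis relative to world y; tool tilted back by tilt about bar axis
    from scipy.spatial.transform import Rotation as R
    base=np.array([[0,1,0],[0,0,-1],[-1,0,0]],float)  # cols x=down,y=+X,z=-Y
    return R.from_euler("z",yaw)*R.from_euler("y",-tilt)*R.from_matrix(base)
def delta(s,Rt,p):
    from scipy.spatial.transform import Rotation as R
    R0=R.from_euler("xyz",s["eef_rot"])
    return (Rt*R0.inv()).as_rotvec().round(4),((np.array(p)-s["eef_pos"])/1000).round(4)
E
python3 - <<'E'
from h import *;from cell import manip
s=manip.read_state()
print(Rtool(-.017,.5).as_matrix()); print(delta(s,Rtool(-.017,.5),[444,-184,242]))
E
```

```text
[[ 0.47935626  0.87745575 -0.01699918]
 [-0.00814984 -0.01491818 -0.9998555 ]
 [-0.87758256  0.47942554  0.        ]]
(array([ 0.3029, -0.4396, -1.2135]), array([ 0.2571, -0.7011,  0.018 ]))
```

Emit:
jog_arm(
  series=[0.303, -0.44, -1.2135, 0.257, -0.701, 0.018, 1, 0.303, -0.44, -1.2135, 0.257, -0.701, 0.018, 1, 0.303, -0.44, -1.2135, 0.257, -0.701, 0.018, 1, 0.303, -0.44, -1.2135, 0.257, -0.701, 0.018, 1, 0.303, -0.44, -1.2135, 0.257, -0.701, 0.018, 1, 0.303, -0.44, -1.2135, 0.257, -0.701, 0.018, 1, 0.303, -0.44, -1.2135, 0.257, -0.701, 0.018, 1, 0.303, -0.44, -1.2135, 0.257, -0.701, 0.018, 1, 0.303, -0.44, -1.2135, 0.257, -0.701, 0.018, 1, 0.303, -0.44, -1.2135, 0.257, -0.701, 0.018, 1, 0.303, -0.44, -1.2135, 0.257, -0.701, 0.018, 1, 0.303, -0.44, -1.2135, 0.257, -0.701, 0.018, 1, 0.303, -0.44, -1.2135, 0.257, -0.701, 0.018, 1, 0.303, -0.44, -1.2135, 0.257, -0.701, 0.018, 1, 0.303, -0.44, -1.2135, 0.257, -0.701, 0.018, 1],
)

```text
clock: 2.02
eef_pos: [443.6, -183.0, 242.2]
eef_rot: [1.571, 1.07, -0.016]
wrist_force: [0.2, 0.9, 0.2]
finger_gap: 94.1
```

Run:
```python
from h import *;from cell import manip;import pickle
s=manip.read_state();c=manip.camera("wrist");pickle.dump((s,c),open("w1.pkl","wb"))
cv2.imwrite("pics/w1.png",c["color"]);print(np.round(s["joints"],2),np.round(s["eef_pos"],1))
print(wpose(s,c).round(3))
```

```text
[-0.61 -0.1   1.99  0.36  0.86 -0.78] [ 443.6 -183.   242.2]
[[ 8.77000e-01 -1.49000e-01  4.57000e-01  3.68347e+02]
 [-1.60000e-02 -9.59000e-01 -2.82000e-01 -1.02203e+02]
 [ 4.80000e-01  2.40000e-01 -8.44000e-01  3.83455e+02]
 [ 0.00000e+00  0.00000e+00  0.00000e+00  1.00000e+00]]
```

View pics/w1.png

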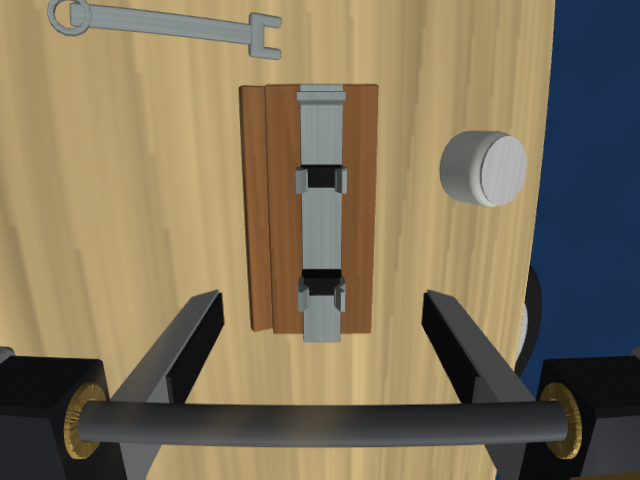

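The wrist view shows the stop plate at (321,97), the clips at (321,178) and (322,285), the rail over columns 301–342, and the wrench and tin clear of it.

Run:
```python
from h import *;import pickle
s,c=pickle.load(open("w1.pkl","rb"));T=wpose(s,c)
z0=np.array([-.4794,.008,.8776])
def fit(sl):
    m=np.zeros((480,640),bool)
    for a in sl:m[a[0]:a[1],a[2]:a[3]]=1
    uv,Q=cloud(c,m,T);mu=np.median(Q,0);k=abs((Q-mu)@z0)<6;Q=Q[k];mu=Q.mean(0)
    _,S,V=np.linalg.svd(Q-mu);n=V[2]*np.sign(V[2,2]);print("plane",mu.round(1),n.round(4),"std",((Q-mu)@n).std().round(2),len(Q),"tilt",np.arctan2(-n[0],n[2]).round(3));return mu,n
mu,n=fit([(110,160,306,338),(200,262,306,338)])
fit([(195,325,350,370)])
# rail edges on plane with normal z0
im=c["color"].astype(int)
L=[];Rr=[]
for r in list(range(112,160))+list(range(200,262))+list(range(318,335)):
    row=im[r];g=(row[:,2]-row[:,0]<25)
    x=np.nonzero(g[285:360])[0]+285
    L.append([x.min()-.5,r]);Rr.append([x.max()+.5,r])
A=onplane(c,L,mu,z0,T);B=onplane(c,Rr,mu,z0,T)
for Q in(A,B):
    p=np.polyfit(Q[:,1],Q[:,0],1);print("edge dx/dy",p[0],"x at y=-184",np.polyval(p,-184), "res",np.std(Q[:,0]-np.polyval(p,Q[:,1])))
print("width",np.linalg.norm(B.mean(0)-A.mean(0)))
b=onplane(c,[[322,342.5],[321,84.5]],mu,z0,T);print("rail ends",b,np.linalg.norm(b[0]-b[1]))
cv2.imwrite("pics/c1.png",cv2.resize(c["color"][75:350,280:365],None,fx=2.15*1.5,fy=2.15,interpolation=2))
cv2.imwrite("pics/c2.png",np.hstack([cv2.resize(c["color"][80:200,285:360],(380,600),interpolation=2),cv2.resize(c["color"][230:350,285:360],(380,600),interpolation=2)]))
```

```text
plane [ 532.5 -151.4   80.3] [-0.4795  0.0077  0.8775] std 0.75 3562 tilt 0.5
plane [ 580.5 -225.6   66.4] [-0.4766  0.0078  0.8791] std 0.75 2579 tilt 0.497
edge dx/dy 0.015121254139423728 x at y=-184 516.887138774976 res 0.24719508120924327
edge dx/dy 0.016802791707862003 x at y=-184 546.3816437627187 res 0.24127354671219817
width 33.633807596298205
rail ends [[ 530.34883173 -293.43568169   80.45325875]
 [ 533.65751072  -68.42847044   80.20955207]] 225.031668573742
```

View pics/c2.png

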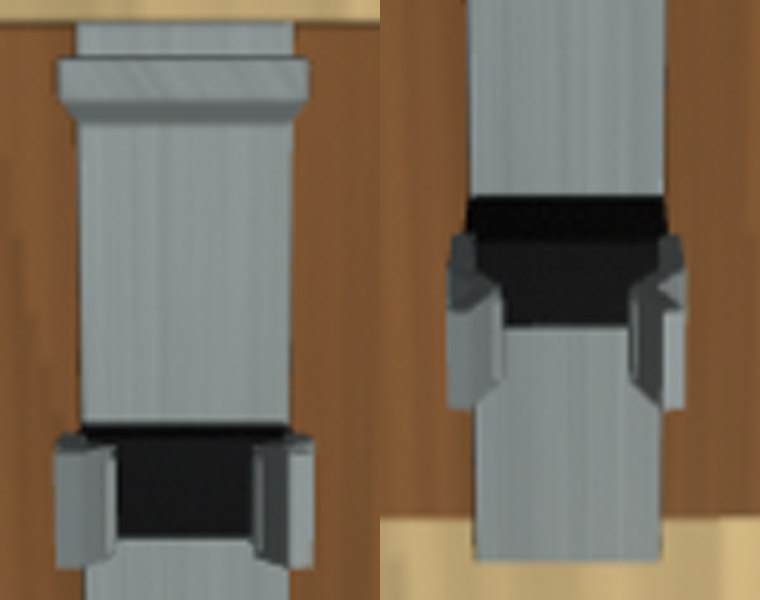

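Run:
```python
from h import *;import pickle
s,c=pickle.load(open("w1.pkl","rb"));T=wpose(s,c)
z=np.array([-.4794,.0078,.8776]);y=np.array([.0160,.99987,0]);y-=z*(y@z);y/=np.linalg.norm(y);x=np.cross(y,z)
ctr=np.array([531.6,-184,80.0]);mu=np.array([532.5,-151.4,80.3])
ctr=ctr-z*((ctr-mu)@z);print("ctr",ctr)
S=ctr+36*z
def f(uv,h):
    P=onplane(c,uv,S+h*z,z,T);return np.c_[(P-S)@x,(P-S)@y].round(1).tolist()
print("stop top inner",f([[321,100]],14),"stop base",f([[321,104.4]],-36))
print("head block",f([[321,170],[321,187.6]],-12),"tail block",f([[322,278],[322,295.4]],-12))
print("head tips",f([[296.3,193.6],[347,193.6],[347,168],[296,168]],19),"tail tips",f([[298.5,311.6],[345,311.6]],19))
print("rail ends",f([[322,342.5],[321,84.5]],-36))
print("tail block base",f([[322,269.5]],-36),"head base",f([[322,165]],-36))
print("S",S,x,y,z)
```

```text
ctr [ 531.55872366 -183.99932842   80.07556136]
stop top inner [[0.4, 100.2]] stop base [[0.2, 100.4]]
head block [[0.2, 50.6], [0.2, 37.1]] tail block [[0.8, -37.1], [0.8, -52.5]]
head tips [[-17.1, 37.0], [18.5, 36.9], [18.3, 54.7], [-17.0, 54.8]] tail tips [[-17.1, -53.0], [18.3, -53.1]]
rail ends [[0.7, -109.5], [0.3, 115.6]]
tail block base [[0.8, -37.8]] head base [[1.0, 52.5]]
S [ 514.30032366 -183.71852842  111.66916136] [ 0.87748767 -0.01404163  0.47946344] [ 1.60616762e-02  9.99870997e-01 -1.12847299e-04] [-0.4794  0.0078  0.8776]
```

Run:
```python
from h import *;from cell import manip
s=manip.read_state()
print(delta(s,Rtool(.1514,0),[569.6,224,180]))
```

```text
(array([-0.0338,  0.5006,  0.164 ]), array([ 0.1259,  0.4068, -0.0624]))
```

Emit:
jog_arm(
  series=[-0.034, 0.5, 0.164, 0.126, 0.407, -0.062, 1, -0.034, 0.5, 0.164, 0.126, 0.407, -0.062, 1, -0.034, 0.5, 0.164, 0.126, 0.407, -0.062, 1, -0.034, 0.5, 0.164, 0.126, 0.407, -0.062, 1, -0.034, 0.5, 0.164, 0.126, 0.407, -0.062, 1, -0.034, 0.5, 0.164, 0.126, 0.407, -0.062, 1, -0.034, 0.5, 0.164, 0.126, 0.407, -0.062, 1, -0.034, 0.5, 0.164, 0.126, 0.407, -0.062, 1, -0.034, 0.5, 0.164, 0.126, 0.407, -0.062, 1, -0.034, 0.5, 0.164, 0.126, 0.407, -0.062, 1],
)

```text
clock: 3.32
eef_pos: [569.8, 222.5, 181.2]
eef_rot: [1.095, 1.569, -0.325]
wrist_force: [-0.1, 0.0, 0.8]
finger_gap: 93.6
```

Run:
```python
from h import *;from cell import manip;import pickle
s=manip.read_state();c=manip.camera("wrist");pickle.dump((s,c),open("w2.pkl","wb"))
cv2.imwrite("pics/w2.png",c["color"]);print(np.round(s["eef_pos"],1),np.round(s["eef_rot"],3))
T=wpose(s,c)
im=c["color"].astype(int);m=(im.max(2)<100);m[330:]=0
k,l,st,_=cv2.connectedComponentsWithStats(m.astype(np.uint8));print(st[st[:,4]>500])
```

```text
[569.8 222.5 181.2] [ 1.095  1.569 -0.325]
[[     0      0    640    480 284877]
 [   294     99     58    231   8402]
 [     0    174    205     98   2879]
 [   421    233    213     97   7418]
 [   522    257     58     52   1450]
 [   166    290     58     40   1574]
 [   524    307     34     23    540]]
```

View pics/w2.png

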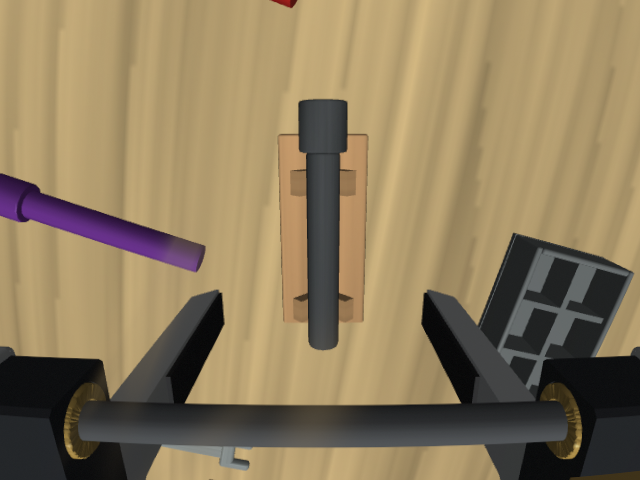

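Run:
```python
from h import *;import pickle
s,c=pickle.load(open("w2.pkl","rb"));T=wpose(s,c);print("cam",T[:3,3].round(1))
im=c["color"].astype(int)
M=[]
for r in range(205,285,4):
    x=np.nonzero(im[r,295:355].max(1)<95)[0]+295;M.append([(x.min()+x.max())/2,r,x.max()-x.min()+1])
M=np.array(M);P=onplane(c,M[:,:2],[0,0,43],[0,0,1],T)
p=np.polyfit(P[:,1],P[:,0],1);print("slope",p,"x at 222.5",np.polyval(p,222.5),"w",M[[0,-1],2])
print("head end top z60",onplane(c,[[323,98.5]],[0,0,60],[0,0,1],T),"head end mid",onplane(c,[[323,101]],[0,0,43],[0,0,1],T))
print("shoulder z60",onplane(c,[[323,152.5]],[0,0,60],[0,0,1],T))
print("tail z55",onplane(c,[[323,342]],[0,0,55],[0,0,1],T),"tail bottom z31",onplane(c,[[323,349.5]],[0,0,31],[0,0,1],T))
m=np.zeros((480,640),bool);m[200:285,320:327]=1
uv,Q=cloud(c,m,T);print("top z",np.median(Q[:,2]),Q[:,2].std())
cv2.imwrite("pics/c3.png",np.hstack([cv2.resize(c["color"][85:165,290:356],(396,480),interpolation=2),cv2.resize(c["color"][280:360,290:356],(396,480),interpolation=2)]))
```

```text
cam [557.9 301.2 342. ]
slope [-1.50956600e-01  6.03975885e+02] x at 222.5 570.3880420268267 w [33. 31.]
head end top z60 [[555.55895435 322.1331635   60.        ]] head end mid [[555.66502597 321.75245308  43.        ]]
shoulder z60 [[560.69838023 287.96220209  60.        ]]
tail z55 [[581.9862554  146.59242638  55.        ]] tail bottom z31 [[585.05648547 126.64988954  31.        ]]
top z 55.26427042783749 0.7100724768036385
```

View pics/c3.png

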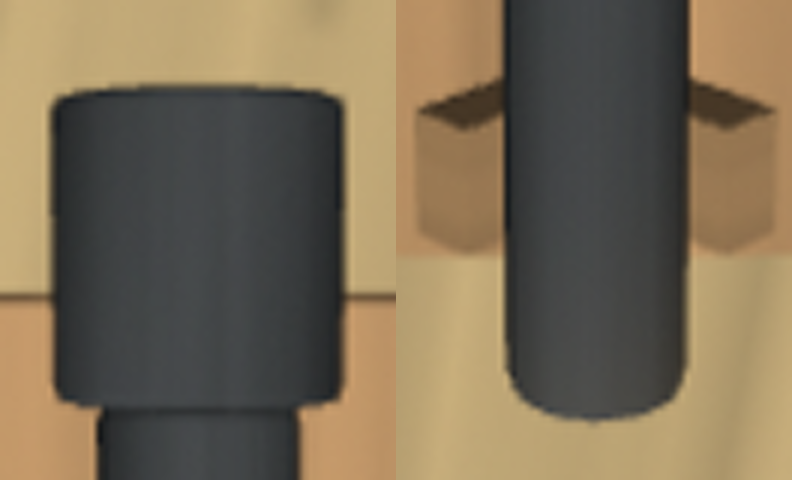

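Run:
```python
from h import *;from cell import manip;import pickle
c=pickle.load(open("w2.pkl","rb"));print(onplane(c[1],[[323,350],[203,258]],[0,0,55],[0,0,1],wpose(*c)))
s=manip.read_state();print(s["eef_pos"],np.round(s["qd"],3),Rtool(.15,0).as_matrix().round(3))
from scipy.spatial.transform import Rotation as R
print(R.from_euler("xyz",s["eef_rot"]).as_matrix().round(4))
print(delta(s,Rtool(.150,0),[570.2,223.5,43]))
```

```text
[[583.02581524 139.68672106  55.        ]
 [485.3290285  200.76474438  55.        ]]
[569.88773315 222.38134282 181.17547831] [-0.001  0.005 -0.005  0.002 -0.     0.003] [[ 0.     0.989  0.149]
 [ 0.     0.149 -0.989]
 [-1.     0.     0.   ]]
[[ 1.600e-03  9.888e-01  1.491e-01]
 [-5.000e-04  1.491e-01 -9.888e-01]
 [-1.000e+00  1.500e-03  7.000e-04]]
(array([0.0005, 0.0016, 0.0004]), array([ 0.0003,  0.0011, -0.1382]))
```

Emit:
jog_arm(
  series=[0, 0, 0, 0, 0.001, -0.05, 0.3, 0, 0, 0, 0, 0.001, -0.09, 0.3, 0, 0, 0, 0, 0.001, -0.12, 0.3, 0, 0, 0, 0, 0.001, -0.138, 0.3, 0, 0, 0, 0, 0.001, -0.138, 0.3, 0, 0, 0, 0, 0.001, -0.138, 0.3, 0, 0, 0, 0, 0.001, -0.138, -1, 0, 0, 0, 0, 0.001, -0.138, -1, 0, 0, 0, 0, 0.001, -0.138, -1, 0, 0, 0, 0, 0.001, -0.138, -1, 0, 0, 0, 0, 0.001, -0.138, -1, 0, 0, 0, 0, 0.001, -0.138, -1],
  squeeze=50,
)

```text
clock: 4.88
eef_pos: [570.0, 224.3, 42.5]
eef_rot: [0.781, 1.57, -0.639]
wrist_force: [0.2, 0.3, 1.1]
finger_gap: 22.9
```

Emit:
jog_arm(
  series=[0, 0, 0, 0, 0, 0.01, -1, 0, 0, 0, 0, 0, 0.03, -1, 0, 0, 0, 0, 0, 0.07, -1, 0, 0, 0, 0, 0, 0.12, -1, 0, 0, 0, 0, 0, 0.17, -1, 0, 0, 0, 0, 0, 0.2, -1, 0, 0, 0, 0, 0, 0.2, -1, 0, 0, 0, 0, 0, 0.2, -1],
)

```text
clock: 5.88
eef_pos: [569.4, 224.1, 241.1]
eef_rot: [-0.885, 1.569, -2.305]
wrist_force: [-0.1, 1.1, -4.9]
finger_gap: 22.8
```

Run:
```python
from h import *;from cell import manip;import pickle
s=manip.read_state();c=manip.camera("wrist");pickle.dump((s,c),open("w3.pkl","wb"))
cv2.imwrite("pics/w3.png",c["color"]);print(np.round(s["eef_pos"],1),np.round(s["wrist_force"],1),s["finger_gap"],np.round(s["moment"],3))
# target over holder: seat+100 z -6 y
S=np.array([514.8,-183.5,111.9]);y=np.array([.016,.99987,0]);z=np.array([-.4794,.0078,.8776])
for h in(120,40):
  p=S-6*y+h*z;print(p,delta(s,Rtool(-.016,.5),p))
```

```text
[569.4 224.1 241.1] [-0.1  1.1 -4.9] 22.785284566893065 [-0.112  0.067  0.005]
[ 457.176   -188.56322  217.212  ] (array([ 0.0348, -0.5007, -0.1629]), array([-0.1122, -0.4126, -0.0239]))
[ 495.528   -189.18722  147.004  ] (array([ 0.0348, -0.5007, -0.1629]), array([-0.0739, -0.4132, -0.0941]))
```

View pics/w3.png

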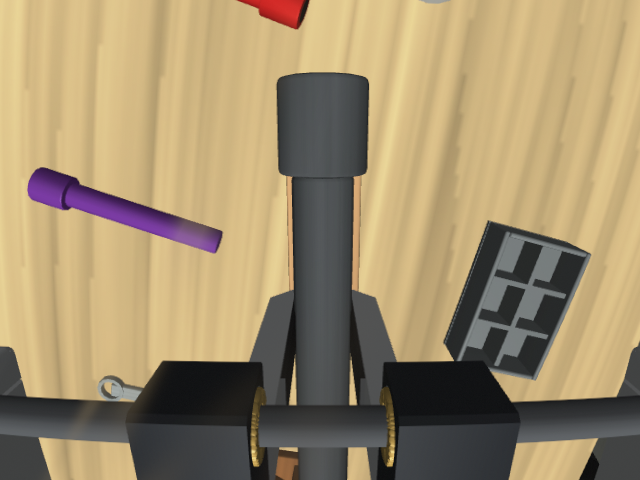

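```bash
cat > inhand.py <<'E'
from h import *
def inhand(c,rend=None,rsh=None):
    M=np.asarray(c["mount"]);m=np.zeros((480,640),bool);m[185:290,318:330]=1
    uv,Q=cloud(c,m,M);k=abs(Q[:,0]-np.median(Q[:,0]))<8;Q=Q[k]
    p=np.polyfit(Q[:,2],Q[:,0],1);print("shaft top x(tool) slope",p,"-> axis x at z=0:",p[1]+12,"at z=-50",np.polyval(p,-50)+12)
    im=c["color"].astype(int);L=[]
    for r in range(190,285,5):
        x=np.nonzero(im[r,270:380].max(1)<85)[0]+270;L.append([(x.min()+x.max())/2,r])
    P=onplane(c,L,[0,0,0],[1,0,0],M);q=np.polyfit(P[:,2],P[:,1],1);print("lateral y(z)",q)
    m[:]=0;m[90:165,318:330]=1;uv,Q=cloud(c,m,M);hx=np.median(Q[:,0]);print("head top x",hx)
    col=im[:,322,:].max(1)
    if rend:print("end z",onplane(c,[[322,rend]],[-17,0,0],[1,0,0],M),"shoulder",onplane(c,[[322,rsh]],[-17,0,0],[1,0,0],M))
E
python3 - <<'E'
from inhand import *;import pickle
s,c=pickle.load(open("w3.pkl","rb"));inhand(c,72.5,178)
print([int(v) for v in c["color"][66:80,322].max(1)],[int(v) for v in c["color"][170:186,322].max(1)])
E
```

```text
shaft top x(tool) slope [-4.26592900e-03 -1.27145014e+01] -> axis x at z=0: -0.7145013999652488 at z=-50 -0.5012049498510365
lateral y(z) [0.00242752 0.22888597]
head top x -17.20415768278579
end z [[-17.           0.12569442 -98.5691202 ]] shoulder [[-17.           0.08468565 -64.07182442]]
[223, 223, 223, 223, 223, 223, 127, 67, 76, 81, 83, 86, 86, 86] [89, 88, 88, 87, 88, 87, 89, 68, 52, 81, 84, 86, 90, 90, 90, 91]
```

Emit:
jog_arm(
  series=[0.035, -0.501, -0.163, -0.112, -0.4115, -0.024, -1, 0.035, -0.501, -0.163, -0.112, -0.4115, -0.024, -1, 0.035, -0.501, -0.163, -0.112, -0.4115, -0.024, -1, 0.035, -0.501, -0.163, -0.112, -0.4115, -0.024, -1, 0.035, -0.501, -0.163, -0.112, -0.4115, -0.024, -1, 0.035, -0.501, -0.163, -0.112, -0.4115, -0.024, -1, 0.035, -0.501, -0.163, -0.112, -0.4115, -0.024, -1, 0.035, -0.501, -0.163, -0.112, -0.4115, -0.024, -1, 0.035, -0.501, -0.163, -0.112, -0.4115, -0.024, -1, 0.035, -0.501, -0.163, -0.112, -0.4115, -0.024, -1, 0.035, -0.501, -0.163, -0.112, -0.4115, -0.024, -1, 0.035, -0.501, -0.163, -0.112, -0.4115, -0.024, -1],
)

```text
clock: 7.42
eef_pos: [458.1, -186.6, 218.5]
eef_rot: [1.572, 1.069, -0.014]
wrist_force: [-1.1, 0.5, -3.8]
finger_gap: 22.8
```

```bash
cat > rep.py <<'E'
from h import *;from cell import manip;import pickle,sys
from scipy.spatial.transform import Rotation as R
S=np.array([514.8,-183.5,111.9]);y=np.array([.016,.99987,0]);z=np.array([-.4794,.0078,.8776]);x=np.cross(y,z);A=np.array([x,y,z])
s=manip.read_state();p=A@(s["eef_pos"]-S)
e=(R.from_euler("xyz",s["eef_rot"])*Rtool(-.016,.5).inv()).as_rotvec()
print("t",round(s["clock"],2),"TCP in seat",p.round(2),"rot err (seat axes)",(A@e).round(4),"F seat",(A@s["wrist_force"]).round(1),"gap",round(s["finger_gap"],1))
E
cat > look.py <<'E'
from rep import *
n=sys.argv[1];c=manip.camera("wrist");pickle.dump((s,c),open(n+".pkl","wb"));cv2.imwrite(f"pics/{n}.png",c["color"])
E
python3 look.py w4; python3 -c "
from inhand import *;import pickle
inhand(pickle.load(open('w4.pkl','rb'))[1],72.5,178)"
```

```text
t 7.42 TCP in seat [  1.42  -4.01 120.65] rot err (seat axes) [ 0.001  -0.0022  0.001 ] F seat [-2.7  0.5 -2.8] gap 22.8
shaft top x(tool) slope [-4.11837636e-03 -1.25953468e+01] -> axis x at z=0: -0.5953467886897421 at z=-50 -0.3894279707185806
lateral y(z) [0.00145118 0.47257262]
head top x -17.130764475152375
end z [[-17.           0.46515736 -98.51884635]] shoulder [[-17.           0.42769701 -64.07659206]]
```

View pics/w4.png

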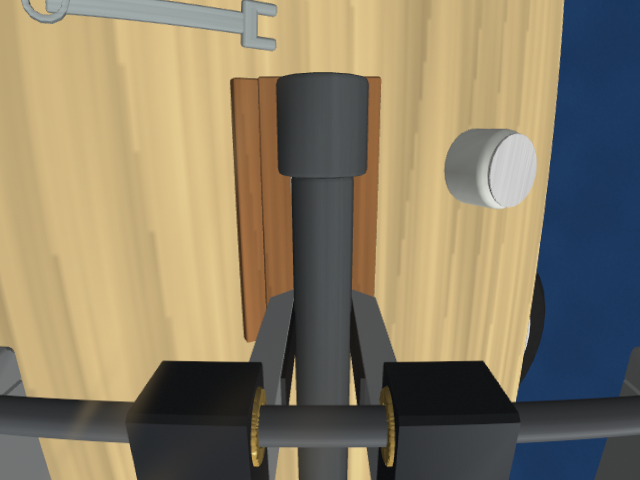

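Emit:
jog_arm(
  series=[0, 0, 0, 0.012, -0.001, -0.024, -1, 0, 0, 0, 0.026, -0.0014, -0.05, -1, 0, 0, 0, 0.036, -0.0017, -0.069, -1, 0, 0, 0, 0.042, -0.0017, -0.0796, -1, 0, 0, 0, 0.042, -0.0017, -0.0796, -1, 0, 0, 0, 0.042, -0.0017, -0.0796, -1],
)

```text
clock: 8.22
eef_pos: [500.0, -189.1, 139.6]
eef_rot: [1.571, 1.068, -0.016]
wrist_force: [0.2, -0.4, -3.3]
finger_gap: 23.3
```

```bash
python3 look.py w5
python3 - <<'E'
from cell import manip;import cv2,numpy as np
a=manip.camera("scene")["color"];b=cv2.imread("pics/w5.png")
cv2.imwrite("pics/s5.png",np.hstack([cv2.resize(a[260:410,160:310],(400,400),interpolation=2),cv2.resize(b,(400,400))]))
E
```

```text
t 8.22 TCP in seat [ 0.41 -5.8  31.36] rot err (seat axes) [ 0.     -0.0031  0.0001] F seat [-1.4 -0.4 -3. ] gap 23.3
```

View pics/s5.png

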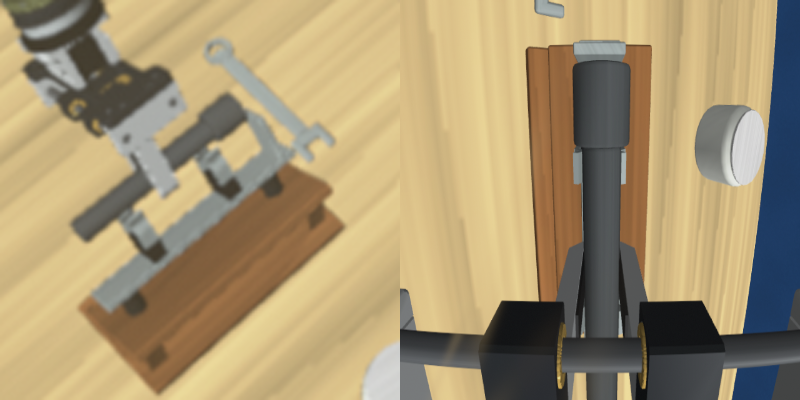

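View pics/w5.png

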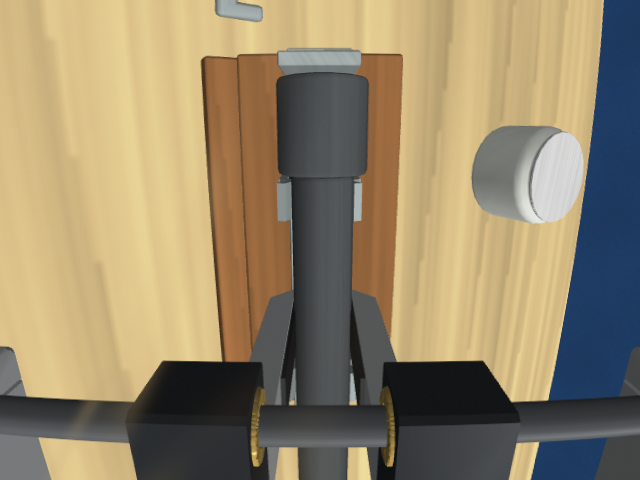

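Emit:
jog_arm(
  series=[0, 0, 0, 0.0021, 0, -0.0046, -1, 0, 0, 0, 0.0045, 0, -0.009, -1, 0, 0, 0, 0.0069, 0, -0.0134, -1, 0, 0, 0, 0.0093, 0, -0.0178, -1, 0, 0, 0, 0.0093, 0, -0.0178, -1],
)

```text
clock: 8.95
eef_pos: [509.1, -188.9, 120.6]
eef_rot: [1.572, 1.069, -0.014]
wrist_force: [-5.0, 0.2, -0.5]
finger_gap: 22.9
```

```bash
python3 rep.py
```

```text
t 8.95 TCP in seat [-0.74 -5.48 10.31] rot err (seat axes) [ 0.0008 -0.0015 -0.0001] F seat [-4.7  0.1  2. ] gap 22.9
```

Emit:
jog_arm(
  series=[0, 0, 0, 0.0014, 0, -0.0026, -1, 0, 0, 0, 0.0028, 0, -0.0053, -1, 0, 0, 0, 0.0042, 0, -0.0079, -1, 0, 0, 0, 0.0056, 0, -0.0105, -1, 0, 0, 0, 0.0056, 0, -0.0105, -1],
)

```text
clock: 9.57
eef_pos: [514.7, -189.0, 110.8]
eef_rot: [1.571, 1.069, -0.015]
wrist_force: [-11.3, 1.2, 7.0]
finger_gap: 23.1
```

```bash
python3 rep.py
```

```text
t 9.57 TCP in seat [-0.51 -5.54 -0.94] rot err (seat axes) [ 0.0004 -0.0023  0.0001] F seat [-6.6  1.  11.6] gap 23.1
```

Emit:
jog_arm(
  series=[0, 0, 0, 0.001, 0, -0.0018, -1, 0, 0, 0, 0.0019, 0, -0.0035, -1, 0, 0, 0, 0.0029, 0, -0.0053, -1, 0, 0, 0, 0.0029, 0, -0.0053, -1],
)

```text
clock: 10.07
eef_pos: [517.7, -189.2, 106.0]
eef_rot: [1.571, 1.068, -0.016]
wrist_force: [-13.3, 0.9, 11.2]
finger_gap: 23.0
```

```bash
python3 rep.py
```

```text
t 10.07 TCP in seat [-0.21 -5.62 -6.66] rot err (seat axes) [ 0.0001 -0.003   0.0002] F seat [-6.3  0.7 16.2] gap 23.0
```

Emit:
jog_arm(
  series=[0, 0, 0, 0.001, 0, -0.0018, -1, 0, 0, 0, 0.0019, 0, -0.0035, -1, 0, 0, 0, 0.0024, 0, -0.0044, -1, 0, 0, 0, 0.0024, 0, -0.0044, -1],
)

```text
clock: 10.58
eef_pos: [520.2, -189.1, 101.3]
eef_rot: [1.571, 1.068, -0.016]
wrist_force: [-6.8, 0.1, 3.9]
finger_gap: 23.1
```

```bash
python3 rep.py
```

```text
t 10.57 TCP in seat [ -0.26  -5.52 -11.97] rot err (seat axes) [ 0.0002 -0.0028 -0.    ] F seat [-4.1 -0.   6.6] gap 23.1
```

Emit:
jog_arm(
  series=[0, 0, 0, 0.001, 0, -0.0018, -1, 0, 0, 0, 0.0019, 0, -0.0035, -1, 0, 0, 0, 0.0029, 0, -0.0053, -1, 0, 0, 0, 0.0038, 0, -0.007, -1, 0, 0, 0, 0.0038, 0, -0.007, -1, 0, 0, 0, 0.0038, 0, -0.007, -1],
)

```text
clock: 11.32
eef_pos: [523.9, -189.2, 94.5]
eef_rot: [1.571, 1.068, -0.016]
wrist_force: [-11.9, 1.1, 8.9]
finger_gap: 22.7
```

```bash
python3 look.py w6;python3 - <<'E'
from cell import manip;import cv2,numpy as np
a=manip.camera("scene")["color"];b=cv2.imread("pics/w6.png")
cv2.imwrite("pics/s6.png",np.hstack([cv2.resize(a[270:390,170:290],(400,400),interpolation=2),cv2.resize(b[20:260,220:420],(400,480))[:400]]))
E
python3 rep.py
```

```text
t 11.32 TCP in seat [ -0.22  -5.51 -19.67] rot err (seat axes) [ 0.0001 -0.003   0.0001] F seat [-6.2  0.9 13.6] gap 22.7
t 11.43 TCP in seat [ -0.21  -5.5  -19.66] rot err (seat axes) [ 0.0001 -0.003   0.0001] F seat [-6.5  0.4 13.7] gap 22.8
```

View pics/s6.png

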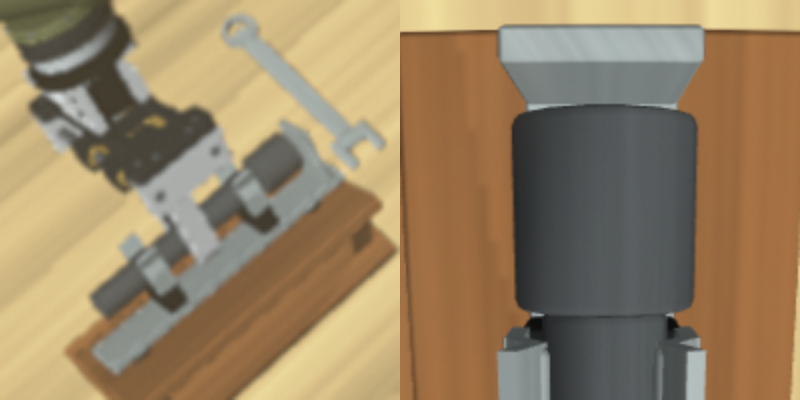

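Emit:
jog_arm(
  series=[0, 0, 0, -0.0023, 0, 0.0042, -1, 0, 0, 0, -0.0046, 0, 0.0084, -1, 0, 0, 0, -0.0067, 0.0001, 0.0122, -1, 0, 0, 0, -0.0067, 0.0001, 0.0122, -1, 0, 0, 0, -0.0067, 0.0021, 0.0122, -1, 0, 0, 0, -0.0066, 0.0041, 0.0122, -1, 0, 0, 0, -0.0066, 0.0041, 0.0122, -1],
)

```text
clock: 12.3
eef_pos: [517.5, -184.7, 106.1]
eef_rot: [1.572, 1.068, -0.015]
wrist_force: [-1.4, -0.9, 1.2]
finger_gap: 23.1
```

```bash
python3 look.py w7;python3 - <<'E'
import cv2
b=cv2.imread("pics/w7.png");cv2.imwrite("pics/c7.png",cv2.resize(b[20:300,200:440],(600,600),interpolation=2))
E
```

```text
t 12.3 TCP in seat [-0.45 -1.18 -6.4 ] rot err (seat axes) [ 0.0005 -0.0024  0.    ] F seat [-0.6 -0.9  1.7] gap 23.1
```

View pics/c7.png

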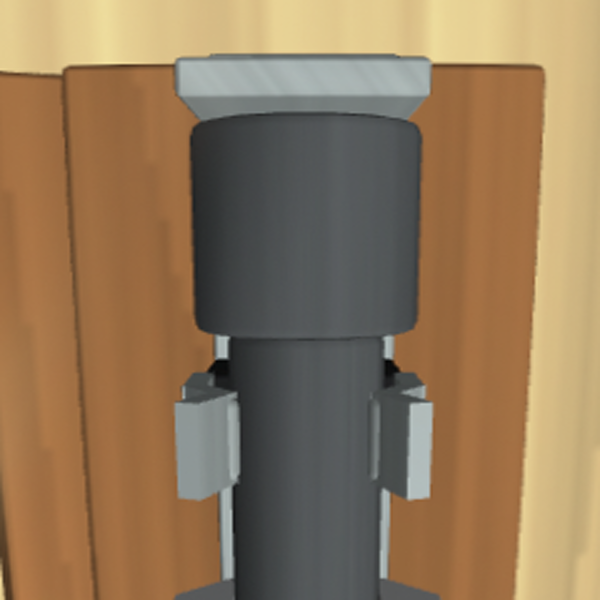

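Emit:
jog_arm(
  series=[0, 0, 0, 0, 0.001, 0, -1, 0, 0, 0, 0, 0.002, 0, -1, 0, 0, 0, 0, 0.0025, 0, -1, 0, 0, 0, 0, 0.0025, 0, -1],
)

```text
clock: 12.85
eef_pos: [517.3, -182.3, 106.0]
eef_rot: [1.572, 1.069, -0.015]
wrist_force: [-1.7, -2.5, 0.2]
finger_gap: 23.2
```

```bash
python3 rep.py
```

```text
t 12.85 TCP in seat [-0.65  1.24 -6.36] rot err (seat axes) [ 0.0006 -0.0021 -0.0001] F seat [-1.4 -2.5  0.9] gap 23.2
```

Emit:
jog_arm(
  series=[0, 0, 0, 0, 0.0006, 0, -1, 0, 0, 0, 0, 0.0012, 0, -1, 0, 0, 0, 0, 0.0012, 0, -1],
)

```text
clock: 13.22
eef_pos: [517.3, -182.1, 106.1]
eef_rot: [1.569, 1.068, -0.019]
wrist_force: [-4.2, -10.9, 0.1]
finger_gap: 23.1
```

```bash
python3 look.py w8;python3 - <<'E'
import cv2
b=cv2.imread("pics/w8.png");cv2.imwrite("pics/c8.png",cv2.resize(b[30:130,260:380],(720,600),interpolation=2))
E
```

```text
t 13.22 TCP in seat [-0.6   1.46 -6.26] rot err (seat axes) [-0.0014 -0.0027 -0.0002] F seat [ -3.5 -11.    2. ] gap 23.1
```

View pics/c8.png

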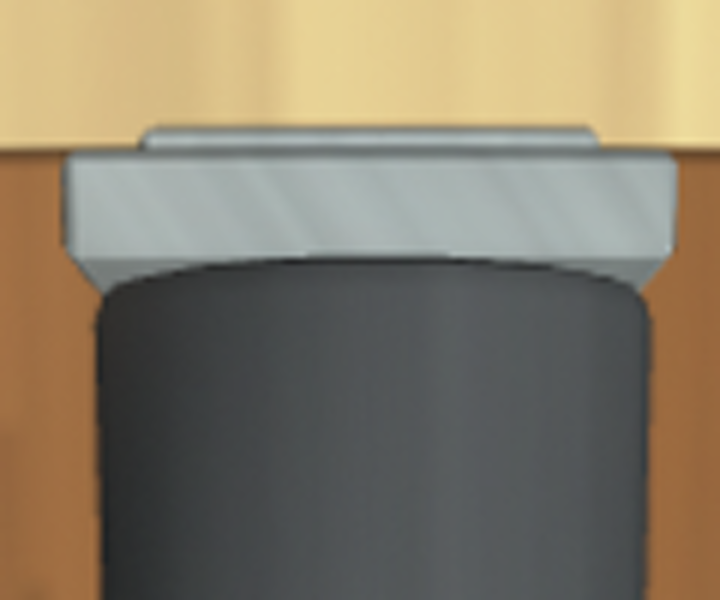

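Emit:
jog_arm(
  series=[0, 0, 0, -0.0007, -0.0003, 0.0013, -1, 0, 0, 0, -0.0015, -0.0005, 0.0028, -1, 0, 0, 0, -0.0015, -0.0005, 0.0028, -1],
)

```text
clock: 13.65
eef_pos: [515.8, -182.1, 108.8]
eef_rot: [1.57, 1.068, -0.017]
wrist_force: [-1.6, -5.9, -1.9]
finger_gap: 23.0
```

```bash
python3 rep.py
```

```text
t 13.65 TCP in seat [-0.62  1.39 -3.14] rot err (seat axes) [-0.0004 -0.0024 -0.0003] F seat [-2.2 -5.9 -1. ] gap 23.0
```

Emit:
jog_arm(
  series=[0, 0, 0, 0, 0, 0, 0.1, 0, 0, 0, 0, 0, 0, 0.1, 0, 0, 0, 0, 0, 0, 0.1, 0, 0, 0, 0, 0, 0, 0.1, 0, 0, 0, 0, 0, 0, 0.1],
)

```text
clock: 14.28
eef_pos: [515.8, -181.6, 108.9]
eef_rot: [1.572, 1.069, -0.015]
wrist_force: [0.4, -0.2, -0.1]
finger_gap: 51.6
```

```bash
python3 look.py w9
```

```text
t 14.28 TCP in seat [-0.57  1.92 -3.16] rot err (seat axes) [ 0.0005 -0.0023 -0.    ] F seat [ 0.3 -0.2 -0.2] gap 51.6
```

View pics/w9.png

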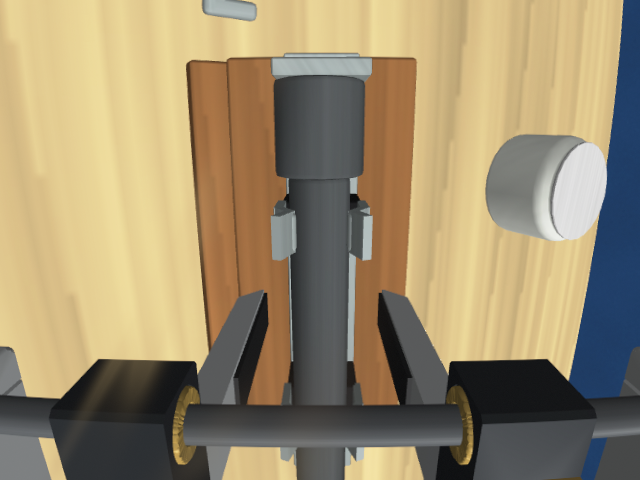

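The fingers are open and the head is at the stop, at (319,74). I'm retreating along the mouth axis to verify.

Emit:
jog_arm(
  series=[0, 0, 0, -0.01, 0, 0.0185, 0.1, 0, 0, 0, -0.03, 0.0003, 0.055, 0.1, 0, 0, 0, -0.05, 0.0006, 0.0915, 0.1, 0, 0, 0, -0.07, 0.001, 0.128, 0.1, 0, 0, 0, -0.072, 0.001, 0.132, 0.1, 0, 0, 0, -0.072, 0.001, 0.132, 1, 0, 0, 0, -0.072, 0.001, 0.132, 1, 0, 0, 0, -0.072, 0.001, 0.132, 1, 0, 0, 0, -0.072, 0.001, 0.132, 1],
)

```text
clock: 15.45
eef_pos: [443.9, -180.5, 240.3]
eef_rot: [1.573, 1.069, -0.014]
wrist_force: [0.2, 0.7, -0.3]
finger_gap: 88.2
```

```bash
python3 look.py w10;python3 - <<'E'
import pickle,sys;sys.argv=["x"]
from rep import *
s,c=pickle.load(open("w10.pkl","rb"));T=wpose(s,c)
b=c["color"];cv2.imwrite("pics/c10.png",cv2.resize(b[75:375,240:400],(400,600)[::1],interpolation=2))
def h(r0,r1,u0=318,u1=327):
    m=np.zeros((480,640),bool);m[r0:r1,u0:u1]=1;uv,Q=cloud(c,m,T);Q=(Q-S)@A.T;return np.median(Q,0).round(2)
for r in range(90,350,12):print(r,h(r,r+6))
E
```

```text
t 15.45 TCP in seat [ -0.72   1.83 146.69] rot err (seat axes) [ 0.001  -0.0014 -0.0002] F seat [ 0.   0.7 -0.3] gap 88.2
t 15.5 TCP in seat [ -0.62   1.78 146.82] rot err (seat axes) [ 0.0009 -0.0017 -0.0001] F seat [-0.6  0.  -0.3] gap 91.8
90 [ -0.17 112.15 -39.64]
102 [-0.2  99.68 12.11]
114 [-0.21 91.71 13.01]
126 [-0.22 84.06 13.18]
138 [-0.23 75.67 13.04]
150 [-0.24 67.46 12.9 ]
162 [-0.25 58.87  7.87]
174 [-0.26 50.13  7.83]
186 [-0.27 41.71  8.01]
198 [-0.28 32.91  7.76]
210 [-0.3  24.35  8.02]
222 [-0.31 15.13  8.01]
234 [-0.32  5.98  7.91]
246 [-0.33 -3.49  7.88]
258 [ -0.34 -12.65   8.14]
270 [ -0.36 -22.33   7.89]
282 [ -0.37 -32.12   8.05]
294 [ -0.38 -42.08   8.03]
306 [ -0.4  -52.22   7.87]
318 [ -0.41 -62.51   7.79]
330 [ -0.42 -73.36   7.91]
342 [  -0.46 -120.34  -58.17]
```

View pics/c10.png

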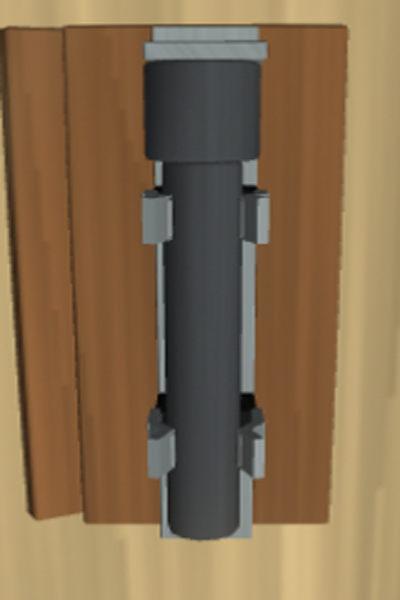

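Run:
```python
import pickle,sys;sys.argv=["x"]
from rep import *
s,c=pickle.load(open("w10.pkl","rb"));T=wpose(s,c)
b=c["color"];cv2.imwrite("pics/c11.png",cv2.resize(b[88:118,290:350],(800,400),interpolation=2))
print([[r]+b[r,[300,303,322,340]].max(1).tolist() for r in range(92,112)])
```

```text
t 15.5 TCP in seat [ -0.62   1.78 146.82] rot err (seat axes) [ 0.0009 -0.0017 -0.0001] F seat [-0.6  0.  -0.3] gap 91.8
[[92, 96, 155, 153, 150], [93, 96, 155, 154, 150], [94, 94, 153, 151, 146], [95, 79, 127, 126, 102], [96, 120, 119, 120, 118], [97, 152, 150, 146, 143], [98, 151, 151, 146, 146], [99, 150, 151, 147, 148], [100, 149, 150, 149, 150], [101, 147, 149, 150, 151], [102, 147, 149, 149, 150], [103, 144, 149, 148, 148], [104, 126, 118, 111, 122], [105, 78, 55, 60, 74], [106, 36, 41, 70, 59], [107, 34, 42, 72, 65], [108, 35, 43, 74, 67], [109, 35, 42, 74, 66], [110, 35, 43, 74, 67], [111, 36, 42, 73, 67]]
```

View pics/c11.png

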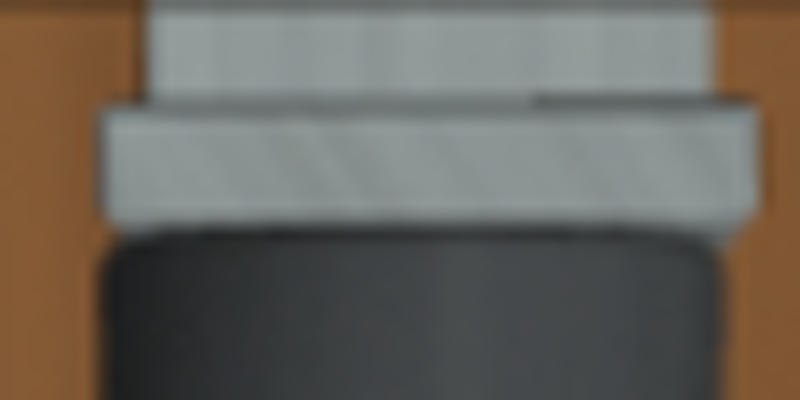

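Run:
```python
import pickle,sys;sys.argv=["x"]
from rep import *
s,c=pickle.load(open("w10.pkl","rb"));T=wpose(s,c)
f=lambda uv,h:((onplane(c,uv,S+h*z,z,T)-S)@A.T)[:,1].round(2)
print("stop inner (sides)",f([[300,104.3],[344,104.3]],10.4),"outer",f([[303,95.6]],10.4),"head end top",f([[322,104.1]],13),"shoulder",f([[322,155.5]],13))
print("bar-axis pt mid from shoulder",f([[322,155.5]],13)-65)
```

```text
t 15.5 TCP in seat [ -0.62   1.78 146.82] rot err (seat axes) [ 0.0009 -0.0017 -0.0001] F seat [-0.6  0.  -0.3] gap 91.8
stop inner (sides) [99.97 99.94] outer [105.71] head end top [99.9] shoulder [65.43]
bar-axis pt mid from shoulder [0.43]
```

Run:
```python
from cell import manip;import cv2,pickle,numpy as np
c=manip.camera("scene")["color"];o=pickle.load(open("scene.pkl","rb"))["color"]
d=(np.abs(c.astype(int)-o).max(2)>40).astype(np.uint8);n,l,st,_=cv2.connectedComponentsWithStats(d);print(st[1:][st[1:,4]>25])
cv2.imwrite("pics/s12.png",c)
```

```text
[[  87    0   42  129 1542]
 [ 160    0   35  134 1934]
 [ 192    0   12    3   32]
 [ 211    2   21   19  196]
 [ 234    8   74   30 1441]
 [ 150   11   10   16   83]
 [ 313   20   30   52  488]
 [ 308   24   19   12  154]
 [  95   38    6   11   41]
 [ 320   39    7   11   29]
 [ 139   44   11   69  421]
 [ 175   50   62  134 5498]
 [ 100   60    4   40   92]
 [ 305   63   24   24  318]
 [ 312   62   14    6   49]
 [ 328   69   24   23  314]
 [ 294   89   20   34  240]
 [ 333   96    5   19   47]
 [ 127  106    7   22   94]
 [ 109  133   38   85 1614]
 [ 126  135   26   24  338]
 [ 172  149    9   21  111]
 [ 154  152   12   11   33]
 [ 137  176   23   24  288]
 [ 143  215   71   85 2187]
 [ 330  238   42   50  552]
 [ 239  304   21   18  220]
 [ 212  321   27   25  276]
 [ 196  344   15   16  136]]
```

View pics/s12.png

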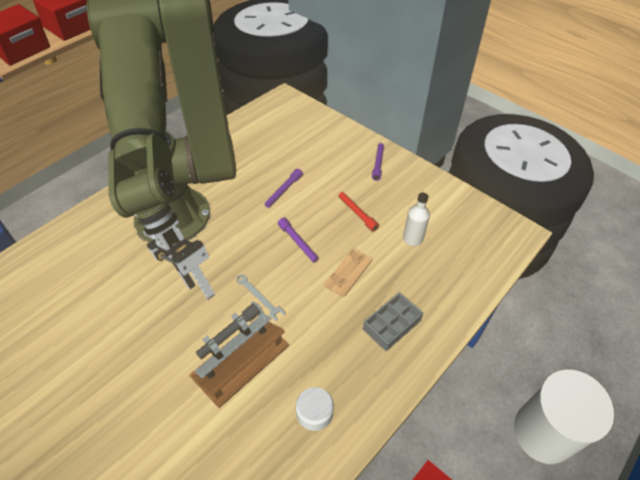

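The bar sits in both clips at about (232,330), the cradle is empty at (348,271), and only the arm and bar have changed. Handing in.

```bash
python3 -c "
from cell import manip
print(manip.sign_off())"
```

```text
the job is handed in; nothing more can be done
None
```

I took the dark bar from its cradle and pressed it into both clips of the sloping holder. I then slid it along until its head met the stop, let go and moved the arm clear. The whole job took about 16 s of the 46 s allowed.

**Forces:** The clips gave way at somewhere around 19 N, and I pressed on to about 16 N to seat the bar, so I measured nothing near the 60 N damage limit. The slide ended with about 11 N against the stop, which I eased to 6 N before opening the fingers.

**Last checks:**
- **Seating:** The bar lies level, and its top is 47.6 mm above the rail (48 mm expected), which means it is home in both clips.
- **Stop:** The head's end face measured 99.9 mm along the clip axis and the stop face 99.95 mm, so they touch within what the camera can resolve. Working from the head's shoulder instead gave a position 0.4 mm further along, also within measuring error.
- **Bystanders:** A before-and-after comparison of the scene camera showed changes only at the arm, the cradle and the holder.

One reading looked off: the rail sat about 3.6 mm lower than before. I put most of that down to the bar's weight on the soft mounts. No check failed.

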